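# Start the toast and hold the tomato dish over the board

## Task

We are making tomato toast: push the toaster's lever down until it latches and stays down by itself, then take the tomato dish by its hoop handle and lift it clear of the worktop before you turn it. Turn it level in the air by about a quarter turn, so that the hoop runs along the length of the chopping board and the tomato can be reached from the board's long sides, keeping the tomato in the middle of the dish all the way without touching it. Finish while still holding the dish by its hoop, level and still, about 10 cm above the middle of the board, and leave the mug, the spice jar and the pepper mill where they stand.

Things in the scene. Friction and masses are not known exactly. Their poses are not given: they have to be found in the camera images.
- toaster: Two-slice toaster, fixed: steel body, black plastic end caps, 270 mm long (its x), 160 wide (y), 168 high. Origin: centre of its underside. The lever sticks out of the end cap at its -x end, whose face lies 135 mm from the origin. Two bread slices stand in the slots, at first 28 mm proud of the top; they go down with the lever.
- lever_top (a point): Centre of the upper face of the toaster lever's grey paddle, which is 33 mm long (standing out of the end cap along toaster -x, starting 4 mm from it), 38 wide and 14 thick. This point is 20.5 mm out from the end cap's face, 152 mm above the worktop when up and 102 mm when latched. It moves straight down.
- toaster_lever (a joint): Downward travel of the lever in m: 0 = up, 0.050 = fully down at its stop. Sprung: it resists with about 5 N at first, at most about 10 N on the way. Past 0.042 it snaps over and is held down by itself; let go sooner, it springs back up.
- dish: Shallow round steel dish, rim 150 mm across, 26 high, foot 74 across, 0.24 to 0.39 kg, loose on the worktop with a tomato loose in it. Origin: centre of its underside; z up. An upright hoop of 6 mm wire, 134 high and 160 wide, spans it along its own x axis, over the tomato. Inside it slopes up from the centre by 10 degrees (25 beyond 45 mm radius): held level, the tomato settles in the middle.
- hoop_grip (a point): Centre of the wooden grip at the top of the hoop, 131 mm above the dish's underside: a bar 68 mm long along the dish's x, 14 mm wide (y), 14 mm high. The tomato's top is 68 mm below it.
- dish_mid (a point): Where the tomato's centre is when it rests in the middle of the dish: on the dish's axis, 34 mm above its underside.
- tomato: A round tomato, 56 mm in diameter, about 90 g, loose in the dish and free to roll. Origin: its centre; its axes turn with it.
- chopping_board: Wooden chopping board lying flat and fixed on the worktop, 180 mm wide (its x), 280 long (its y), 18 thick. Origin: centre of its underside.
- board_mid (a point): Middle of the chopping board's upper face, 18 mm above the worktop.
- mug: White mug, 80 mm across, 92 high, loose; a bystander. Origin: centre of its underside.
- spice_jar: Amber glass spice jar with a steel cap, 48 mm across, 85 high, loose; a bystander. Origin: centre of its underside.
- pepper_mill: Dark wooden pepper mill, 54 mm across, 138 high, loose; a bystander. Origin: centre of its underside.
There are look-alikes about, which are no part of the job. Leave any blue look-alike of the tomato alone. What is shaped like the dish but orange is not meant.

How it is judged:
On the way, in this order (a step that is already met when the one before it is completed fails the run):
1. the toaster lever is latched down by itself, with the robot off it (value of joint toaster_lever above 0.044 m and contact force between each of the arm, the fingers and toaster below 0.2 N), for 0.3 s.
2. the dish is lifted clear of the worktop, level, its hoop not yet turned (height (world z) of dish above 0.02 m and angle between dish's own z axis and vertical below 0.2 rad and angle between the x axis of dish and the y axis of chopping_board, either way round above 0.7 rad and contact force between the fingers and dish above 1 N), for 0.1 s.
3. the dish is turned in the air so that its hoop runs along the board, the tomato in the middle (height (world z) of dish above 0.02 m and angle between dish's own z axis and vertical below 0.2 rad and angle between the x axis of dish and the y axis of chopping_board, either way round below 0.2 rad and distance between tomato and dish_mid below 0.03 m), for 0.1 s.
At the end, for the whole second after the job is handed in: Lever latched (past 44 mm). Fingers hold the dish 50 to 160 mm above the board, within 30 mm of its middle, tilt under 0.1 rad, hoop within 0.2 rad of the board's length, all at rest, tomato within 15 mm of the dish's middle, bystanders within 30 mm of their places (value of joint toaster_lever above 0.044 m and height (world z) of dish between 0.068 and 0.178 m and horizontal distance between dish and board_mid below 0.03 m and angle between dish's own z axis and vertical below 0.1 rad and angle between the x axis of dish and the y axis of chopping_board, either way round below 0.2 rad and distance between tomato and dish_mid below 0.015 m and linear speed of dish below 0.03 m/s and linear speed of tomato below 0.05 m/s and contact force between the fingers and dish above 1 N and contact force between dish and chopping_board below 0.1 N and distance of each of mug, spice_jar, pepper_mill from where it was at the start of the episode below 0.03 m); the arm keeps its last pose, push and grip.
It fails at once if the tomato rolls more than 32 mm from the middle of the dish (distance between tomato and dish_mid above 0.032 m).
It fails at once if the dish is tipped by more than 0.35 rad (angle between dish's own z axis and vertical above 0.35 rad).
It fails at once if the robot touches the tomato (contact force between any of the arm, the fingers and tomato above 0.3 N).
It fails at once if a bystander is shifted by more than 30 mm (distance of any of mug, spice_jar, pepper_mill from where it was at the start of the episode above 0.03 m).
It also fails if it takes over 62 s, if anything falls off the work surface, if the arm or the gripper's body presses on something with over 40 N, if the wrist force passes 120 N, or if a joint passes its speed limit or range.

## Robot

A 6-joint arm with a two-finger parallel gripper is mounted at the origin on the work surface. World frame = base frame: x ahead of the robot, y to its left, z up, the work surface at z = 0. Lengths are in m, angles in rad, forces in N, time in s.
With the tool pointing down it reaches from about 0.3 to 0.85 m from the base axis. Payload 5.4 kg.
Tool frame: the origin (TCP) lies between the finger pads; the fingertips stand 11 mm ahead of it and the grasp point (between the pads) lies 8 mm behind it; z points along the fingers, x is the direction in which the jaws open and shut, and the axes are right-handed (so a half turn about z gives the same grasp; the last joint's range is limited). The gripper opens to 85 mm and grips with 20 to 120 N. Pads are 22 mm wide; open, the fingers measure 114 mm over their backs; the gripper's body (76 mm by 85 mm) begins 54 mm behind the grasp point. The pads swing forward as they close: fully open they stand 13 mm farther back than shut.
Start: joints at [-1.394, 0.158, 1.597, -0, 1.386, -0.21], TCP at [0.217, -0.533, 0.242] pointing down, gripper open.
Joint ranges: [-2.91, 2.91], [-0.94, 2.29], [0.18, 2.7], [-1.29, 4.43], [0.17, 2.64], [-3, 3]. Speed limits (rad/s): [2.57, 2.57, 3.14, 3.14, 3.14, 3.14].

## Interface

Orientations are given as [roll, pitch, yaw] about the fixed x, y, z axes, in that order (R = Rz(yaw) Ry(pitch) Rx(roll)).
In Python, from cell import ctrl gives the robot as it stands. The module is installed in compiled form; this text tells all that it offers. Calls block until the motion is done:
- ctrl.reach(position, orientation): joint-space move of the TCP to a pose.
- ctrl.move_linear(position, attitude=None, velocity=0.15, guard=None): straight line of the TCP; attitude=None keeps the orientation; velocity is the mean speed in m/s. With guard (N) it stops when the force on the tool has changed by that much, and returns True; else False.
- ctrl.movej(angles): joint-space move.
- ctrl.command_gripper(opening, f_grip=None): finger opening in m; f_grip is the grip in N (None keeps the last); returns when the fingers have stopped.
- ctrl.pause(seconds).
- ctrl.inverse_kinematics(position, orientation): joint angles nearest the present ones, or None.
- ctrl.camera(name): name is "side" or "top"; returns a dict with "frame" (420x560x3 uint8, blue, green, red), "fx", "fy", "cx", "cy" (pixels), "extrinsics" (4x4, takes a point from camera to world coordinates). Camera axes: x right, y up, looking along -z (the intrinsics and any distortion apply to the point x, -y, -z); pixel columns grow to the right and rows downward; lengths in m; the calibration is good to about 2 mm. A picture is of the moment at which its call begins. There is no depth.
A pose or a line that the arm cannot do raises ctrl.PlanningError and nothing moves.
- ctrl.sign_off(): hands the job in, once; it reports no verdict.
Readings, each from a call of its own:
- ctrl.current_time_s(): time.
- ctrl.current_q(): joint angles.
- ctrl.current_joint_velocities(): joint speeds.
- ctrl.current_tau(): joint torques, N m.
- ctrl.current_eef_pos(): TCP position.
- ctrl.current_eef_rot(): TCP orientation.
- ctrl.current_ft_force(): force on the tool from outside, world axes, zero at the start.
- ctrl.current_wrist_torque(): the same for the moment, N m.
- ctrl.current_finger_gap(): finger opening in m.
Only numpy, scipy, OpenCV 4.12 (cv2) and the standard library are available. Lean on these libraries where they do the work, as an engineer would, in place of code of your own. Each camera call takes 0.05 s, during which the arm holds its last target.

## Working session

There is one attempt and no reset: what is moved stays moved. The work goes in short steps, each a Python script; the robot and the scene stay as the last script left them, time stands still between calls to the robot, and variables do not carry over. Pictures are saved under pics/ and viewed, and the job is handed in when it is done.

```bash
mkdir -p pics
python3 - <<'E'
from cell import ctrl
import cv2,numpy as np,pickle
for n in("side","top"):
    c=ctrl.camera(n); cv2.imwrite(f"pics/{n}0.png",c["frame"]); pickle.dump(c,open(f"{n}0.pkl","wb"))
    print(n,{k:(v if not hasattr(v,'round') else np.round(v,4).tolist()) for k,v in c.items() if k!="frame"})
print(ctrl.current_time_s(),ctrl.current_eef_pos(),ctrl.current_eef_rot())
E
```

```text
side {'fx': 517.9307057719834, 'fy': 517.9307057719834, 'cx': 281.1674997115752, 'cy': 212.8999568076078, 'extrinsics': [[0.9369, 0.2474, -0.2468, 0.2171], [-0.3494, 0.6831, -0.6413, -1.0456], [0.0099, 0.6871, 0.7265, 1.2888], [0.0, 0.0, 0.0, 1.0]]}
top {'fx': 476.3449115302828, 'fy': 476.3449115302828, 'cx': 275.8373750845599, 'cy': 203.0818878302905, 'extrinsics': [[0.0286, 0.994, -0.1051, 0.4665], [-0.9993, 0.0308, 0.0196, 0.0165], [0.0227, 0.1045, 0.9943, 1.5831], [0.0, 0.0, 0.0, 1.0]]}
0.1 [ 0.21679945 -0.53198804  0.24139809] [-3.14120436e+00  1.70932708e-03 -1.18397684e+00]
```

View pics/side0.png

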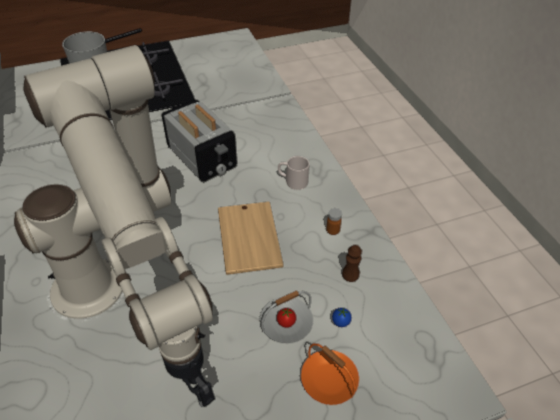

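View pics/top0.png

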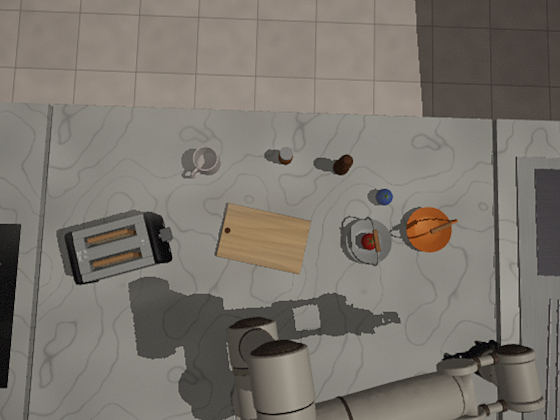

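The side view shows the toaster around (200,140), the board around (250,237), the dish around (287,317), the blue ball at (342,317) and the orange dish at (330,375). In the top view the lever is at (165,234), the board centre around (263,238) and the dish around (365,242). I'll enlarge those areas next.

Run:
```python
import pickle,cv2,numpy as np
def crop(n,x0,y0,w,h,s,o):
    f=pickle.load(open(f"{n}0.pkl","rb"))["frame"][y0:y0+h,x0:x0+w]
    f=cv2.resize(f,None,fx=s,fy=s,interpolation=cv2.INTER_CUBIC)
    for i in range(0,w,10):
        cv2.line(f,(i*s,0),(i*s,8 if i%50 else 16),(0,0,255),1)
        if i%20==0: cv2.putText(f,str(x0+i),(i*s,26),0,.4,(0,0,255),1)
    for i in range(0,h,10):
        cv2.line(f,(0,i*s),(8,i*s),(0,0,255),1)
        if i%20==0: cv2.putText(f,str(y0+i),(10,i*s+5),0,.4,(0,0,255),1)
    cv2.imwrite(o,f)
crop("top",330,180,130,95,6,"pics/tdish.png")
crop("top",50,190,130,100,6,"pics/ttoast.png")
crop("top",200,190,130,95,6,"pics/tboard.png")
crop("side",240,270,130,95,6,"pics/sdish.png")
crop("side",150,90,130,95,6,"pics/stoast.png")
```

```text
(no output)
```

View pics/tdish.png

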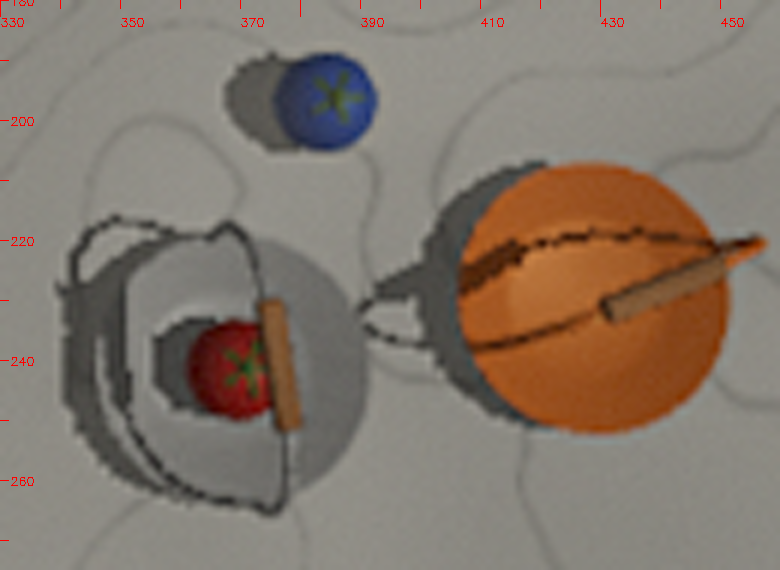

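View pics/ttoast.png

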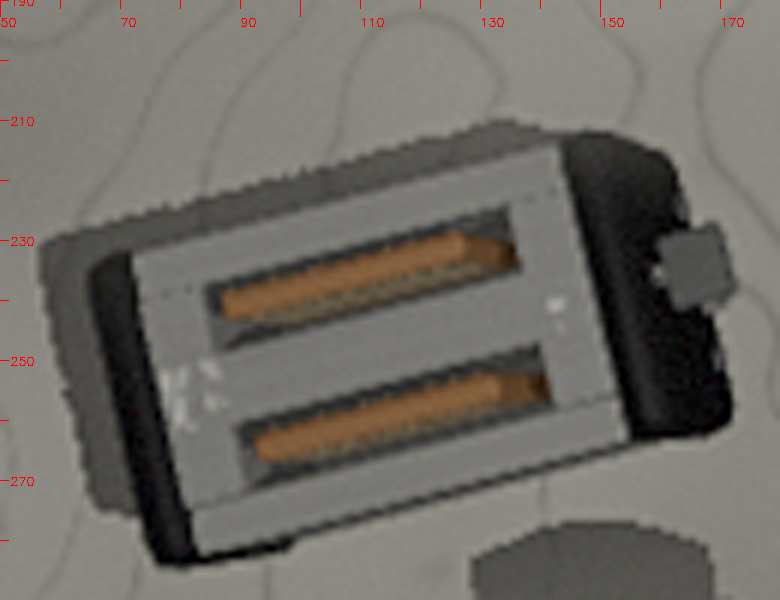

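View pics/tboard.png

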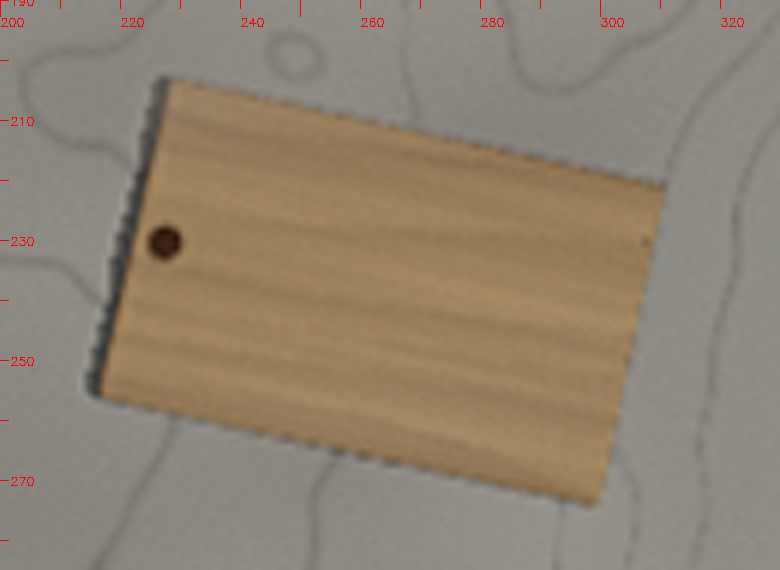

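View pics/sdish.png

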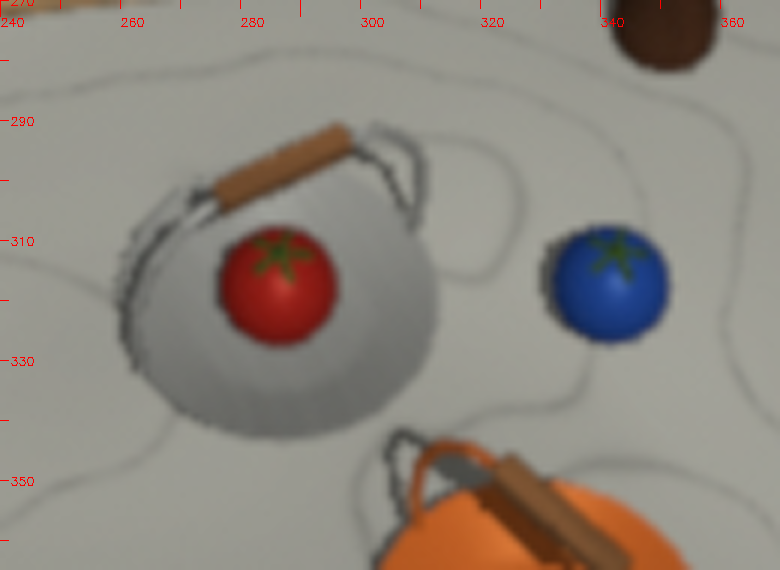

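View pics/stoast.png

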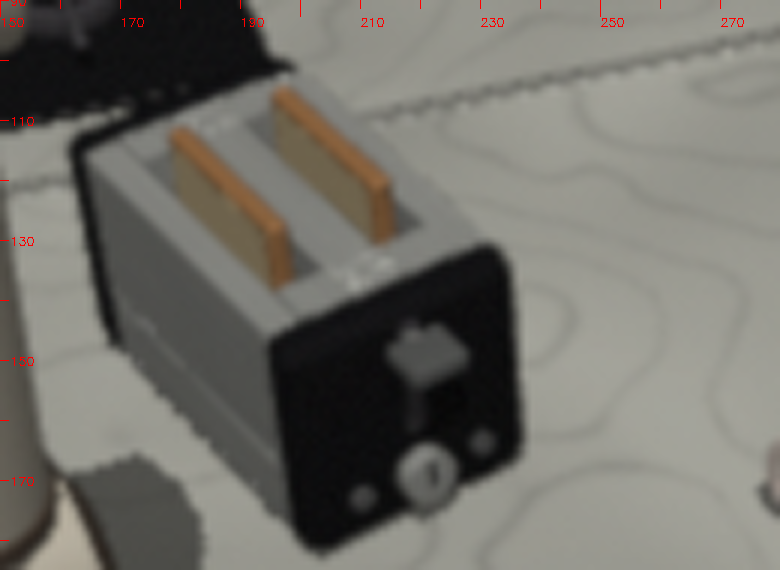

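The crops show the grip in the top view from (375.3,230) to (378.3,251.5), and its centre in the side view at about (287.3,298). The lever's upper face centre is at top (166.2,234.2) and side (221.5,148.5). The board corners in the top view are (227.5,202.8), (310.8,220.8), (299.7,274.2) and (216.3,256.2).

```bash
cat > h.py <<'E'
import pickle,cv2,numpy as np
C={n:pickle.load(open(f"{n}0.pkl","rb")) for n in("side","top")}
def ray(n,uv):
    c=C[n];E=c["extrinsics"]
    d=np.array([(uv[0]-c["cx"])/c["fx"],-(uv[1]-c["cy"])/c["fy"],-1])
    return E[:3,3],E[:3,:3]@d
def onz(n,uv,z):
    o,d=ray(n,uv); return o+d*(z-o[2])/d[2]
def proj(n,p,c=None):
    c=c or C[n];q=np.linalg.inv(c["extrinsics"])@np.r_[p,1]
    return c["cx"]-c["fx"]*q[0]/q[2],c["cy"]+c["fy"]*q[1]/q[2]
def tri(a,b):
    (o1,d1),(o2,d2)=ray("top",a),ray("side",b)
    t=np.linalg.lstsq(np.c_[d1,-d2],o2-o1,rcond=None)[0]
    p,q=o1+d1*t[0],o2+d2*t[1]; return (p+q)/2,np.linalg.norm(p-q)
E
python3 - <<'E'
from h import *
np.set_printoptions(precision=4,suppress=True)
print("grip",tri((376.8,240.7),(287.3,298)),onz("top",(376.8,240.7),.135),onz("side",(287.3,298),.131))
a,b=onz("top",(375.3,230),.135),onz("top",(378.3,251.5),.135);print(a,b,np.linalg.norm(a-b),"yaw",np.arctan2(*(a-b)[1::-1]))
a,b=onz("side",(277,303.7),.131),onz("side",(297.5,292.2),.131);print(a,b,np.linalg.norm(a-b),"yaw",np.arctan2(*(b-a)[1::-1]))
print("lever",tri((166.2,234.2),(221.5,148.5)),onz("top",(166.2,234.2),.152),onz("side",(221.5,148.5),.152))
P=[onz("top",p,.018) for p in [(227.5,202.8),(310.8,220.8),(299.7,274.2),(216.3,256.2)]]
print(P,np.mean(P,0)); 
for i,j in((0,1),(3,2),(3,0),(2,1)):
    d=P[j]-P[i];print(np.linalg.norm(d),np.arctan2(d[1],d[0]))
# toaster axis: top edges
for p,q in(((145,214),(72,232)),((154.5,263.5),(81,283))):
    d=onz("top",q,.165)-onz("top",p,.165);print("toaster x",np.arctan2(d[1],d[0]))
for n,uv in(("mug",(205,158)),("jar",(286,156)),("mill",(343,164)),("blue",(384,197)),("orange",(428.5,229.5))):print(n,onz("top",uv,.05))
print("tomato",tri((369.7,241.5),(286.5,317.5)))
E
```

```text
grip (array([ 0.515 , -0.3233,  0.1342]), np.float64(0.0020847453592493887)) [ 0.514  -0.3228  0.135 ] [ 0.5169 -0.3215  0.131 ]
[ 0.5464 -0.318   0.135 ] [ 0.4813 -0.3276  0.135 ] 0.0657797656267965 yaw 0.14641236742229521
[ 0.4849 -0.3289  0.131 ] [ 0.5493 -0.3135  0.131 ] 0.06614182967064902 yaw 0.2343338928776217
lever (array([0.516 , 0.3128, 0.151 ]), np.float64(0.003443517636725077)) [0.5143 0.313  0.152 ] [0.5174 0.3112 0.152 ]
[array([0.628 , 0.1451, 0.018 ]), array([ 0.5769, -0.1312,  0.018 ]), array([ 0.4016, -0.0986,  0.018 ]), array([0.4521, 0.1747, 0.018 ])] [0.5146 0.0225 0.018 ]
0.28099675421145465 -1.7538324722267433
0.2779037835509989 -1.753597210894117
0.17836270835619814 -0.1663734484451805
0.1782726092558065 -0.18371551016001963
toaster x 1.8466738064028199
toaster x 1.8594390527019287
mug [0.7691 0.2214 0.05  ]
jar [ 0.7845 -0.0424  0.05  ]
mill [ 0.7641 -0.2299  0.05  ]
blue [ 0.6595 -0.3654  0.05  ]
orange [ 0.5579 -0.5109  0.05  ]
tomato (array([ 0.5148, -0.3227,  0.0376]), np.float64(0.0019329402101607685))
```

Run:
```python
from cell import ctrl
import numpy as np,cv2
pi=np.pi
ctrl.command_gripper(0.0,40)
p=np.array([0.5155,0.312])+0.004*np.array([.278,-.96])
R=[pi,0,0.282]
ctrl.reach([*p,0.23],R)
print(ctrl.current_eef_pos(),ctrl.current_eef_rot(),ctrl.current_finger_gap(),ctrl.current_time_s())
f=ctrl.camera("side")["frame"];g=ctrl.camera("top")["frame"]
cv2.imwrite("pics/pre.png",np.hstack([cv2.resize(f[60:230,140:300],None,fx=2.5,fy=2.5),cv2.resize(g[180:350,40:200],None,fx=2.5,fy=2.5)]))
```

```text
[0.51700951 0.30750347 0.23000834] [ 3.14142140e+00 -3.37942434e-05  2.80862256e-01] -0.00020864054340980113 3.9917
```

View pics/pre.png

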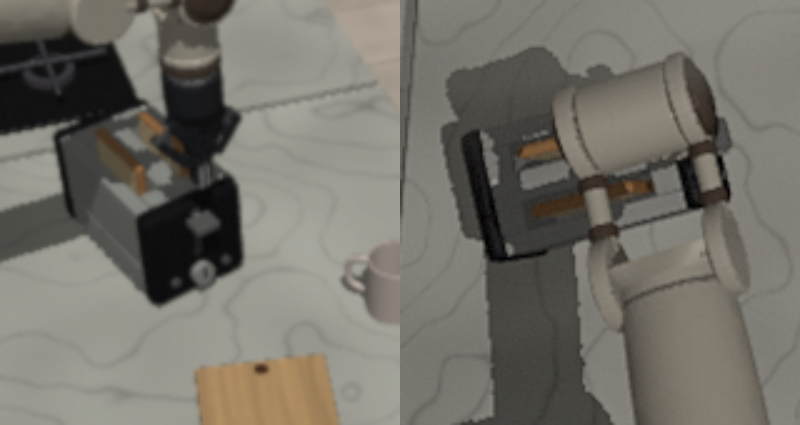

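In the side view the closed fingertips (205,180 in the crop) are lined up above the paddle (203,222). Pressing down.

Run:
```python
from cell import ctrl
import numpy as np,cv2
x,y,_=ctrl.current_eef_pos()
print(ctrl.move_linear([x,y,0.172],velocity=.12,guard=15),ctrl.current_ft_force())
for z in (0.150,0.130,0.116,0.111):
    g=ctrl.move_linear([x,y,z],velocity=.05,guard=25)
    print(z,g,ctrl.current_eef_pos()[2],ctrl.current_ft_force(),ctrl.current_time_s())
    if g: break
f=ctrl.camera("side")["frame"]
cv2.imwrite("pics/down.png",cv2.resize(f[60:230,140:300],None,fx=3.5,fy=3.5))
```

```text
False [-0.90697207  0.31572049  0.60220826]
0.15 False 0.1516815418848806 [0.46700223 0.35161365 7.43283873] 5.3167
0.13 False 0.12988490279262613 [1.22641976 0.53572784 0.50266238] 5.8667
0.116 False 0.11501432146204897 [-1.07728766  0.15676468 -0.52174802] 6.3
0.111 False 0.11280536735069657 [-2.78602845 -1.49298169  8.37874052] 6.55
```

View pics/down.png

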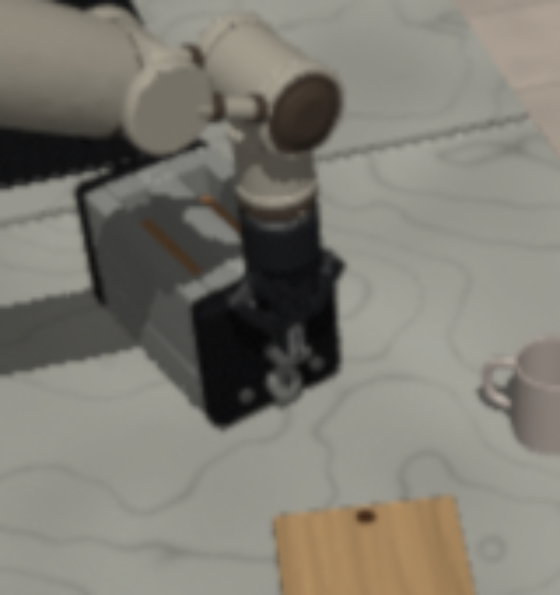

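The bread is down and the arm stands at the lever's stop, with the fingertips at about 102 mm. Now I'll lift off, check the latch, and go over to the dish.

Run:
```python
from cell import ctrl
import numpy as np,cv2
x,y,_=ctrl.current_eef_pos()
ctrl.move_linear([x,y,0.24],velocity=.15)
ctrl.reach([0.5155,-0.3222,0.26],[np.pi,0,0.19-np.pi/2])
ctrl.command_gripper(0.055)
print(ctrl.current_eef_pos(),ctrl.current_eef_rot(),ctrl.current_time_s(),ctrl.current_ft_force())
f=ctrl.camera("side")["frame"];g=ctrl.camera("top")["frame"]
cv2.imwrite("pics/p2.png",np.hstack([cv2.resize(f[80:200,140:260],None,fx=3.3,fy=3.3),cv2.resize(f[225:345,230:350],None,fx=3.3,fy=3.3)]))
cv2.imwrite("pics/p2t.png",g)
```

```text
[ 0.51550699 -0.32220492  0.26001297] [-3.14157305e+00  1.25534262e-05 -1.38082151e+00] 10.425 [ 0.60030925  0.81807052 -0.53112552]
```

View pics/p2.png

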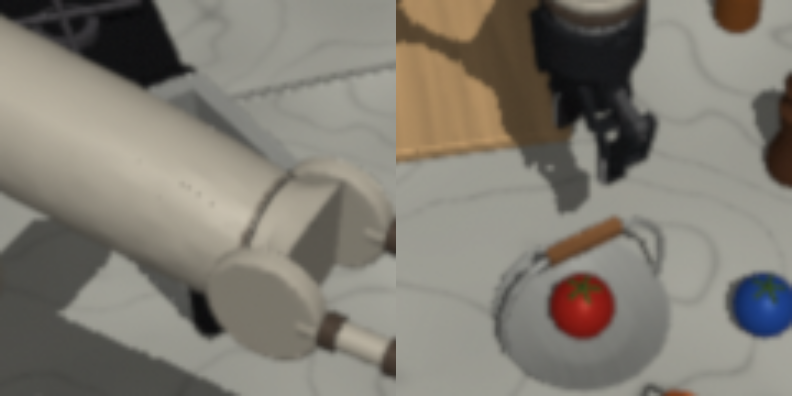

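View pics/p2t.png

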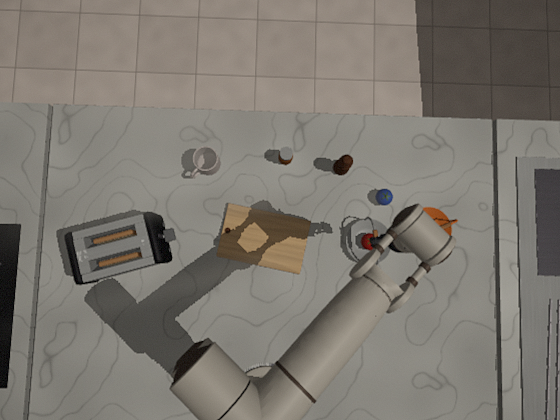

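The top view shows the bread at (113,237) and the lever at (165,234). I'll compare an enlarged crop with the first picture to confirm the latch.

Run:
```python
import cv2,numpy as np
a=cv2.imread("pics/top0.png")[200:290,60:180];b=cv2.imread("pics/p2t.png")[200:290,60:180]
cv2.imwrite("pics/cmp.png",cv2.resize(np.hstack([a,b]),None,fx=3.3,fy=3.3,interpolation=cv2.INTER_CUBIC))
from h import *
print(proj("top",[.5155,.312,.152]),proj("top",[.5155,.312,.102]))
```

```text
(np.float64(166.54933332994847), np.float64(233.81650599838852)) (np.float64(169.87344444065596), np.float64(234.4694400149568))
```

View pics/cmp.png

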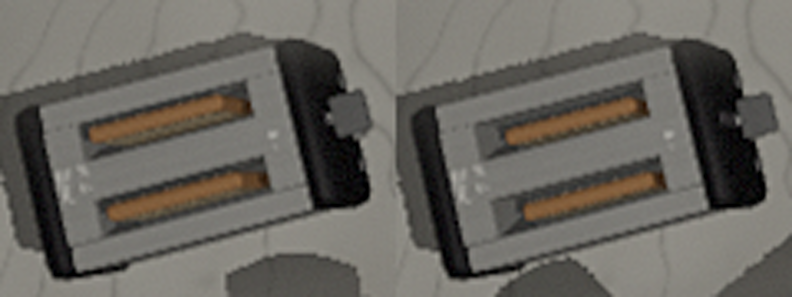

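The lever is latched: on the right the bread sits low and the paddle has shifted outward, at about (169.5,235), as predicted for z = 0.102. Next I'll grasp the hoop.

Run:
```python
from cell import ctrl
import numpy as np,cv2
print(ctrl.move_linear([0.5155,-0.3222,0.123],velocity=.08,guard=8),ctrl.current_eef_pos(),ctrl.current_ft_force())
f=ctrl.camera("side")["frame"]
cv2.imwrite("pics/p3.png",cv2.resize(f[240:360,230:350],None,fx=5,fy=5))
```

```text
False [ 0.515778   -0.32244956  0.12357667] [-0.6310567   0.22283618 -1.03037693]
```

View pics/p3.png

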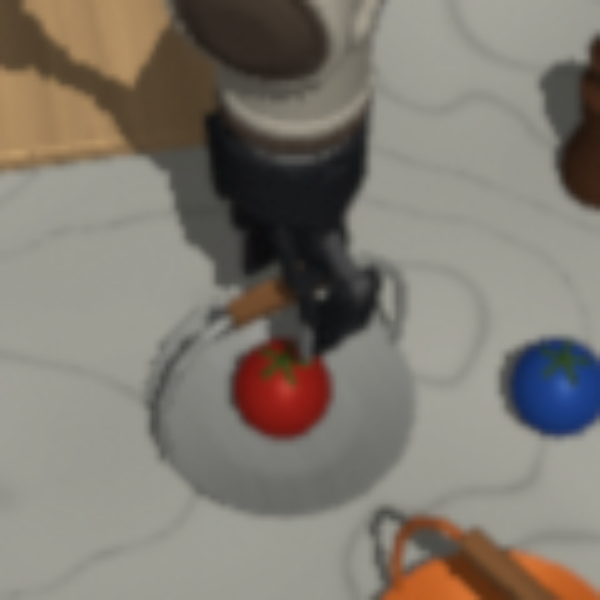

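The fingers straddle the grip and the dish hasn't moved. Closing, then a slow straight lift.

Run:
```python
from cell import ctrl
import numpy as np,cv2
ctrl.command_gripper(0.0,70)
print(ctrl.current_finger_gap(),ctrl.current_ft_force())
x,y,z=ctrl.current_eef_pos()
ctrl.move_linear([x,y,0.15],velocity=.03)
ctrl.pause(.3)
ctrl.move_linear([x,y,0.226],velocity=.05)
ctrl.pause(.3)
print(ctrl.current_eef_pos(),ctrl.current_eef_rot(),ctrl.current_ft_force(),ctrl.current_wrist_torque(),ctrl.current_time_s())
f=ctrl.camera("side")["frame"];g=ctrl.camera("top")["frame"]
cv2.imwrite("pics/p4.png",np.hstack([cv2.resize(f[210:360,220:350],None,fx=3,fy=3),cv2.resize(g[180:330,310:440],None,fx=3,fy=3)]))
```

```text
0.0127498788806336 [-0.1941897   2.29041975  2.47447892]
[ 0.51548159 -0.32201528  0.22590358] [ 3.14148675e+00  1.37475474e-04 -1.38077227e+00] [-0.37539521  0.03862145 -3.5787542 ] [-0.02811722 -0.02277056 -0.03311825] 16.2083
```

View pics/p4.png

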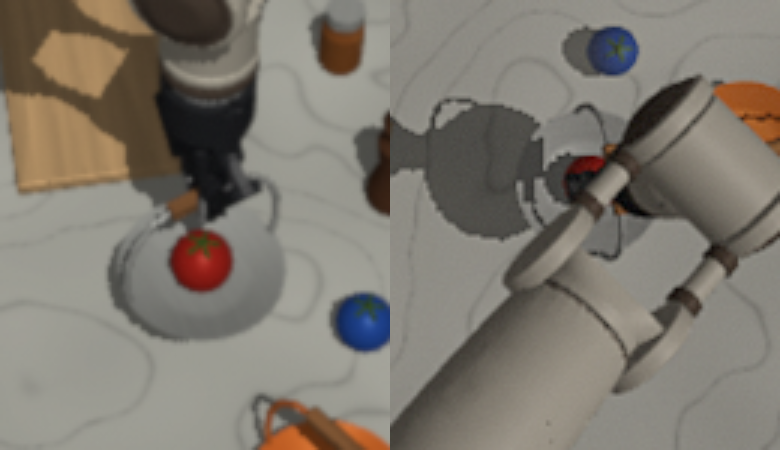

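The dish is up and level with the tomato in the middle. Now I'll turn and carry it slowly to above the board.

Run:
```python
from cell import ctrl
import numpy as np,cv2
psi=-0.183
ctrl.move_linear([0.5152,-0.25,0.241],[np.pi,0,-1.38],velocity=.06)
ctrl.move_linear([0.5150,-0.06,0.241],[np.pi,0,-0.75],velocity=.05)
ctrl.move_linear([0.5146,0.0225,0.241],[np.pi,0,psi],velocity=.03)
ctrl.pause(1)
print(ctrl.current_eef_pos(),ctrl.current_eef_rot(),ctrl.current_ft_force(),ctrl.current_finger_gap(),ctrl.current_time_s())
f=ctrl.camera("side")["frame"];g=ctrl.camera("top")["frame"]
cv2.imwrite("pics/p5s.png",f);cv2.imwrite("pics/p5t.png",g)
cv2.imwrite("pics/p5.png",np.hstack([cv2.resize(f[140:300,190:320],None,fx=3,fy=3),cv2.resize(g[170:330,200:330],None,fx=3,fy=3)]))
```

```text
[0.51462455 0.02250865 0.2409949 ] [-3.14155673e+00 -3.52321289e-05 -1.83013877e-01] [-1.10552499  0.08918307 -3.45563659] 0.012494514385086232 25.5333
```

View pics/p5.png

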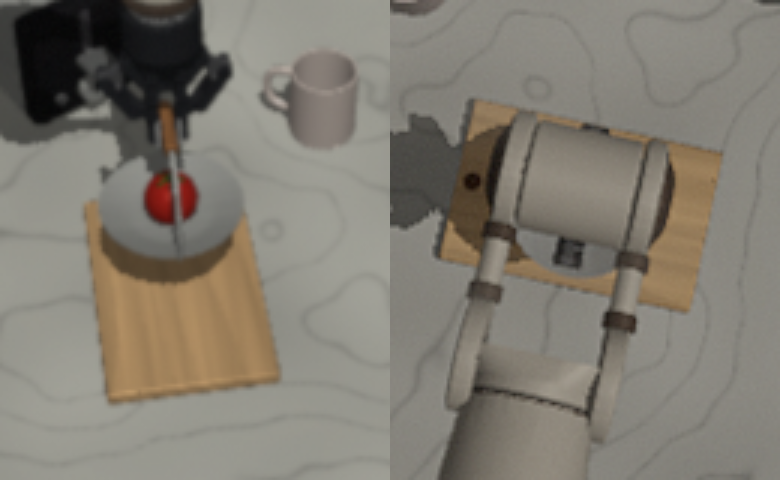

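View pics/p5t.png

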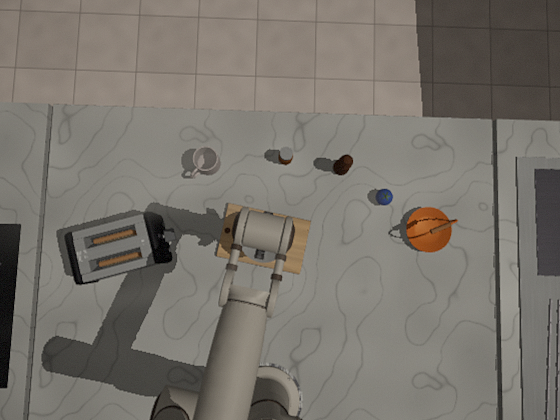

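View pics/p5s.png

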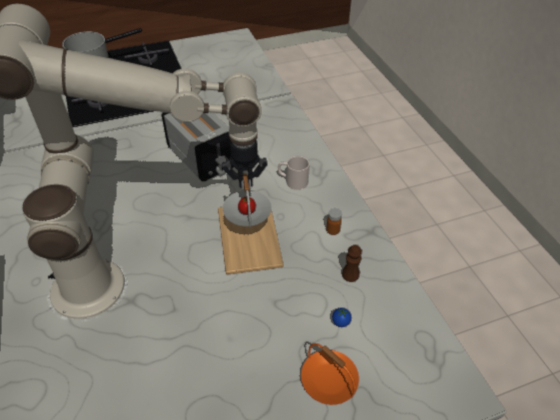

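The dish hangs over the board with the hoop along it, at about (247,208) in the side view, and the bystanders haven't moved. I'll overlay the expected level pose to check tilt, yaw and the tomato.

Run:
```python
from h import *
f=cv2.imread("pics/p5s.png")
s=6;x0,y0=195,150;f=cv2.resize(f[y0:y0+100,x0:x0+110],None,fx=s,fy=s,interpolation=cv2.INTER_CUBIC)
o=np.array([.5146,.0225,.118]);yaw=1.388
def P(p):
    u=proj("side",p);return int((u[0]+.5-x0)*s),int((u[1]+.5-y0)*s)
X=np.array([np.cos(yaw),np.sin(yaw),0])
t=np.linspace(0,2*np.pi,60)
cv2.polylines(f,[np.array([P(o+[.075*np.cos(a),.075*np.sin(a),.026]) for a in t])],0,(0,255,0),1)
cv2.circle(f,P(o+[0,0,.034]),4,(255,0,0),-1)
cv2.line(f,P(o+X*.034+[0,0,.131]),P(o-X*.034+[0,0,.131]),(255,255,0),1)
for g in(-1,1):cv2.circle(f,P(o+g*X*.078+[0,0,.026]),4,(255,0,255),1)
cv2.imwrite("pics/ov.png",f)
c=(np.array(cv2.imread("pics/p5s.png")).astype(int));m=(c[...,2]>110)&(c[...,1]<60)&(c[...,0]<60);m[:180]=0;m[240:]=0
ys,xs=np.nonzero(m);print("tomato px",xs.mean(),ys.mean(),proj("side",o+[0,0,.034]),onz("side",(xs.mean(),ys.mean()),.152))
```

```text
tomato px 246.44036697247705 204.91743119266056 (np.float64(246.6002064451605), np.float64(205.64501136364976)) [0.51509211 0.02562758 0.152     ]
```

View pics/ov.png

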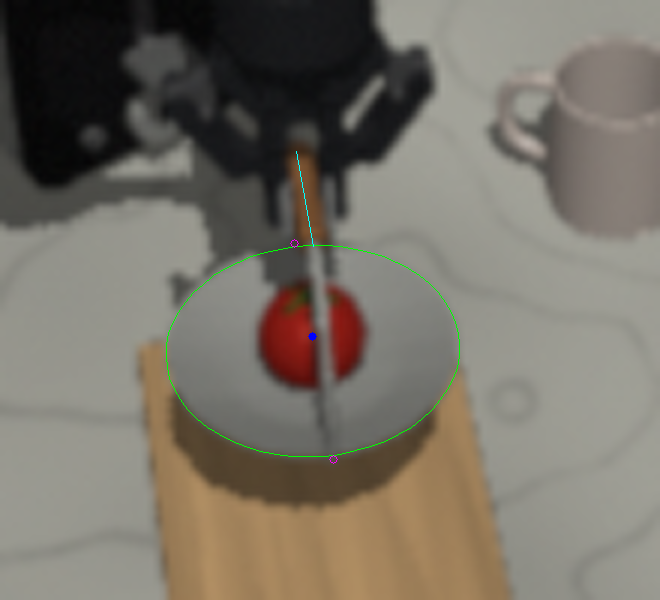

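The overlay agrees: the rim matches a level dish, the tomato is centred and the hoop runs along the board. Handing in.

Run:
```python
from cell import ctrl
print(ctrl.current_finger_gap(),abs(ctrl.current_joint_velocities()).max(),ctrl.current_time_s())
ctrl.sign_off()
```

```text
0.013062346653794504 0.0031185277775224187 25.6333
the job is handed in; nothing more can be done
```

The job is done and handed in at about 25.6 s; the system reported no verdict.

I pushed the toaster lever down with closed fingers until it latched and moved the arm off it. Then I took the dish by its hoop grip with 70 N and lifted it straight up. I turned it level by about 1.2 rad in the air while carrying it to above the middle of the board.

**Last checks:**
- **Lever:** the bread still sits low in the last pictures. The paddle was where a latched lever should appear when I compared crops after backing off.
- **Dish:** the picture overlay matched a level dish about 10 cm above the board's middle, with the hoop along its length. The gripper still held the grip (opening 13 mm) and the arm was at rest.
- **Tomato:** about 3 mm from the dish's middle.
- **Bystanders:** the mug, spice jar and pepper mill stand where they were in the first picture.

No check failed. The only disagreements were small: the two cameras gave positions 2–3 mm apart, and the hoop's starting direction differed by about 0.09 rad between them, so I used the average.

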